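# Laying out the breakfast corner

### The arm

A 6-joint arm with a two-finger parallel gripper is mounted at the origin on the work surface. World frame = base frame: x ahead of the robot, y to its left, z up, the work surface at z = 0. Lengths are in m, angles in degrees, forces in N, time in s.
With the tool pointing down it reaches from about 0.325 to 0.85 m from the base axis. Payload 4.4 kg.
Tool frame: the origin (TCP) lies midway between the tips of the shut fingers; the grasp point (between the pads) lies 19 mm behind it; z points along the fingers, y is the direction in which the jaws open and shut (so a half turn about z gives the same grasp; the last joint's range is limited). The gripper opens to 94 mm and grips with 3 to 60 N. Pads are 16 mm wide; open, the fingers measure 119 mm over their backs; the gripper's body (75 mm by 177 mm) begins 78 mm behind the grasp point.
Start: joints at [-85.285, 11.837, 88.321, -0, 79.842, -8.623], TCP at [0.133, -0.559, 0.205] pointing down, gripper open.
Joint ranges: [-156.59, 156.59], [-49.26, 127.26], [12.9, 141.05], [-63.56, 243.56], [4.71, 150.69], [-161.64, 161.64]. Speed limits (degrees/s): [159.86, 159.86, 180, 180, 180, 180].

### API

Orientations are given as [roll, pitch, yaw] about the fixed x, y, z axes, in that order (R = Rz(yaw) Ry(pitch) Rx(roll)).
In Python, from station import arm, imaging gives the robot as it stands. The module is installed in compiled form; this text tells all that it offers.
- The arm moves only by the tool servo_tool, never from a script. Its argument "deltas" is a list that holds one entry, the list of rows, each a list of 6 numbers: the shift along the world's x, y, z in m, then the turn, a rotation vector about the world's x, y, z in degrees. In form: [[[tx, ty, tz, rx, ry, rz], ...]]. A call has exactly 8 rows; each row is the pose to reach, as a shift and turn from the pose commanded when the call began; what a row does not reach only later rows make up. A row lasts 1/12 s, in which the tool goes at most 41.7 mm and 7.16 degrees, less where a joint would pass 70% of its speed; a pose out of reach is approached as far as the arm can. A call with a gripper value outside its range is refused whole. "jaw" is the opening, from -1 (shut) to 1 (fully open), set as the call begins (left out, the last holds). The fingers move at their own pace and stop on an object; "squeeze" is the grip in N (left out, the last holds). Time passes only in rows, so rows that repeat a pose let the fingers close, or fill a call up. It gives the time, the measured TCP pose, the force and the opening at its end, in the units of the state.
- arm.read_state(): the state, without advancing time (a new reading comes with each control period).
- imaging.grab_frame(name): name is "side" or "top" or "wrist"; returns a dict with "frame" (420x560x3 uint8, red, green, blue), "fx", "fy", "cx", "cy" (pixels), "rvec" (rotation vector, rad) and "tvec" (3), from world to camera coordinates, as OpenCV has them; the wrist camera has in their place "hand_eye" (4x4, takes a point from camera to tool coordinates, whose origin is the TCP and whose axes are the flange's). Camera axes: x right, y down, z forward; pixel columns grow to the right and rows downward; lengths in m; the calibration is good to about 2 mm. A picture is of the moment at which its call begins: read the wrist's pose just before it. There is no depth.
- arm.sign_off(): hands the job in, once; it reports no verdict.
The state is a dict: "clock": time; "qpos": joint angles; "qvel": joint speeds; "joint_torque": joint torques, N m; "tool_pos": TCP position; "tool_rot": TCP orientation; "ft_force": force on the tool from outside, world axes, zero at the start; "torque": the same for the moment, N m; "width": opening from 0.0 (shut) to 1.0 (fully open).
Only numpy, scipy, OpenCV 4.12 (cv2) and the standard library are available. Lean on these libraries where they do the work, as an engineer would, in place of code of your own. Each camera call takes 0.05 s, during which the arm holds its last target.

### The job

Lay out the breakfast corner: stand the white ramekin in the middle of the blue plate, stand the wide copper tin halfway between the plate and the clamp-lid canister, in line with both, then stack the narrow copper tin centred on top of the wide one, and stand the glass jar straight behind the plate (directly beyond it, on the side away from the robot's base), one or two finger widths clear of its rim. Set everything down upright without dropping it, let go of it, and leave the canister, mixing bowl, mug and whisk where they are.

Things in the scene. Friction and masses are not known exactly. Their poses are not given: they have to be found in the camera images.
- wide_tin_mid (a point): Wide low tin of plain copper, closed, flat-topped, diameter 64, height 44. Point at its centre, 22 above its underside; z axis up; round, so yaw means nothing. Starts on the counter between the robot and the plate, as do the narrow tin, ramekin, jar and mug, which swap places. Sizes in mm.
- narrow_tin_mid (a point): Narrow tin of plain copper, closed, flat-topped, diameter 44, height 38. Point at its centre, 19 above its underside; z axis up; round, so yaw means nothing. Sizes in mm.
- ramekin_mid (a point): White ceramic ramekin, open at the top, straight-sided: outer diameter 60 (56 at the very foot), height 38, wall 4.5. Point at its centre, 19 above its underside; z axis up; round, so yaw means nothing. Sizes in mm.
- jar_mid (a point): Closed glass jar of olives with a flat steel lid, diameter 52, height 85 with the lid. Point at its centre, 42.5 above its underside; z axis up; round, so yaw means nothing. Sizes in mm.
- plate: Blue melamine plate, round, 150 across its rim, rim 16 high, flat inner floor 6 above the counter out to 50 from the centre. Does not slide. Origin at the centre of its underside, at counter level; x axis points straight away from the robot's base side (world +x), y to the left. Sizes in mm.
- canister: Closed aluminium canister with a wire lever-clamp lid, diameter 96 (112 over the clamp), height 120. Stands about 263 mm to the left or to the right of the plate (centre to centre), the mixing bowl at the other side. Loose. Origin at the centre of its underside, at counter level. Sizes in mm.
- bowl: Clear glass mixing bowl, diameter 150, height 70, on the other side of the plate from the canister. Loose, not to be moved. Origin at the centre of its underside. Sizes in mm.
- mug: White ceramic mug with a handle, 72 across without the handle, height 78, among the things to be laid out. Loose, not to be moved. Origin at the centre of its underside; the handle is at +y and points roughly towards the robot. Sizes in mm.
- whisk: Flat whisk with a grey silicone handle 130 long, 18 thick, and steel wire loops another 136 long, 72 wide; lies crosswise towards the back left of the counter. Loose, not to be moved. Origin on its underside where handle and wires meet; x axis points to the wires. Sizes in mm.
Not all that is in view belongs to the job. Leave any purple or yellow look-alike of the part that bears wide_tin_mid alone.

How it is judged (in metres and radians):
At the end, for the whole second after the job is handed in: Ramekin on the plate, within 15 mm of its centre; wide tin within 147 mm of plate and canister centres and 22 mm of the plate in x; narrow tin on it within 12 mm; jar 104 to 150 mm behind the plate centre, 20 mm sideways; all upright, at rest, released (horizontal distance between ramekin_mid and plate below 0.015 m and z of ramekin_mid in the frame of plate between 0.02 and 0.03 m and horizontal distance between wide_tin_mid and plate below 0.147 m and horizontal distance between wide_tin_mid and canister below 0.147 m and x of wide_tin_mid in the frame of plate between -0.022 and 0.022 m and height (world z) of wide_tin_mid below 0.026 m and horizontal distance between narrow_tin_mid and wide_tin_mid below 0.012 m and z of narrow_tin_mid in the frame of wide_tin_mid between 0.037 and 0.046 m and x of jar_mid in the frame of plate between 0.104 and 0.15 m and y of jar_mid in the frame of plate between -0.02 and 0.02 m and height (world z) of jar_mid below 0.047 m and angle between each of wide_tin_mid, narrow_tin_mid, ramekin_mid, jar_mid's own z axis and vertical below 0.1 rad and linear speed of each of wide_tin, narrow_tin, ramekin, jar below 0.02 m/s and contact force between the fingers and wide_tin below 0.05 N and contact force between the fingers and narrow_tin below 0.05 N and contact force between the fingers and ramekin below 0.05 N and contact force between the fingers and jar below 0.05 N); the robot touches nothing.
It fails at once if the canister, mixing bowl, mug or whisk is shifted by more than 20 mm or knocked over ((distance of canister from where it was at the start of the episode above 0.02 m or angle between canister's own z axis and vertical above 0.3 rad) or (distance of bowl from where it was at the start of the episode above 0.02 m or angle between bowl's own z axis and vertical above 0.3 rad) or (distance of mug from where it was at the start of the episode above 0.02 m or angle between mug's own z axis and vertical above 0.3 rad) or (distance of whisk from where it was at the start of the episode above 0.02 m or angle between whisk's own z axis and vertical above 0.3 rad)).
It fails at once if a tin, the ramekin or the jar is dropped (falls freely from more than about 18 mm) or tipped over (((linear speed of wide_tin above 0.6 m/s and contact force between the fingers and wide_tin below 0.05 N) or angle between wide_tin_mid's own z axis and vertical above 0.8 rad) or ((linear speed of narrow_tin above 0.6 m/s and contact force between the fingers and narrow_tin below 0.05 N) or angle between narrow_tin_mid's own z axis and vertical above 0.8 rad) or ((linear speed of ramekin above 0.6 m/s and contact force between the fingers and ramekin below 0.05 N) or angle between ramekin_mid's own z axis and vertical above 0.8 rad) or ((linear speed of jar above 0.6 m/s and contact force between the fingers and jar below 0.05 N) or angle between jar_mid's own z axis and vertical above 0.8 rad)).
It also fails if it takes over 125 s, if anything falls off the work surface, if the arm or the gripper's body presses on something with over 40 N, if the wrist force passes 120 N, or if a joint passes its speed limit or range.

## Working session

There is one attempt and no reset: what is moved stays moved. The work goes in short steps, Python scripts to look and compute and a tool call to move; the robot and the scene stay as the last step left them, time stands still between calls to the robot, and variables do not carry over. Pictures are saved under pics/ and viewed, and the job is handed in when it is done.

Besides the shell and the picture viewer there is one more tool, called after "Call:" by a JSON object that holds its "method" and its "body", one argument or row to a line. servo_tool: Moves the arm, as the interface text tells. Its arguments: {"type":"object","properties":{"deltas":{"type":"array","items":{"type":"array","items":{"type":"array","items":{"type":"number"}}}},"jaw":{"type":"number"},"squeeze":{"type":"number"}},"required":["deltas"]}

```bash
ls; mkdir -p pics; python3 - <<'E'
from station import arm, imaging
import cv2
print(arm.read_state())
for n in ["side","top","wrist"]:
    f=imaging.grab_frame(n)
    cv2.imwrite(f"pics/{n}0.png",f["frame"][:,:,::-1])
    print(n,{k:v for k,v in f.items() if k!="frame"})
E
```

```text
pics
{'clock': 0.0, 'qpos': array([-8.52840952e+01,  1.18852702e+01,  8.84023766e+01, -2.55920915e-03,
        7.98404404e+01, -8.62354050e+00]), 'qvel': array([-0.07764425, -0.11449576, -0.04416615, -0.02618796,  0.01131306,
        0.07611081]), 'joint_torque': array([-8.61223034e-04, -3.70877194e+01, -2.81421053e+01,  6.95471512e-02,
        3.62696510e-02, -1.72159557e-04]), 'tool_pos': array([ 0.13256734, -0.55869952,  0.20430074]), 'tool_rot': array([-1.79872983e+02, -1.67159771e-02,  1.33398810e+01]), 'ft_force': array([-0.29906623,  0.00894184,  0.36273174]), 'torque': array([ 0.03783561, -0.01002104, -0.00642912]), 'width': 0.9995066506319138}
side {'fx': 521.3608356460338, 'fy': 521.3608356460338, 'cx': 284.39137017747316, 'cy': 205.275923916542, 'rvec': array([ 0.69660846, -2.41913581,  1.39369253]), 'tvec': array([0.43386599, 0.1914526 , 0.92199735])}
top {'fx': 432.1253121010773, 'fy': 432.1253121010773, 'cx': 279.59150386115857, 'cy': 214.9580672565275, 'rvec': array([ 2.14422079, -2.16764628,  0.15089263]), 'tvec': array([0.0045037 , 0.51506262, 1.14166326])}
wrist {'fx': 370.512867782857, 'fy': 370.512867782857, 'cx': 276.54001610511676, 'cy': 214.4058930470605, 'hand_eye': array([[-8.85489697e-04, -9.58671116e-01, -2.84515214e-01,
         8.47081480e-02],
       [ 9.99999580e-01, -7.81541208e-04, -4.78878934e-04,
         1.83926965e-04],
       [ 2.36727038e-04, -2.84515519e-01,  9.58671405e-01,
        -1.80068792e-01],
       [ 0.00000000e+00,  0.00000000e+00,  0.00000000e+00,
         1.00000000e+00]])}
```

View pics/top0.png

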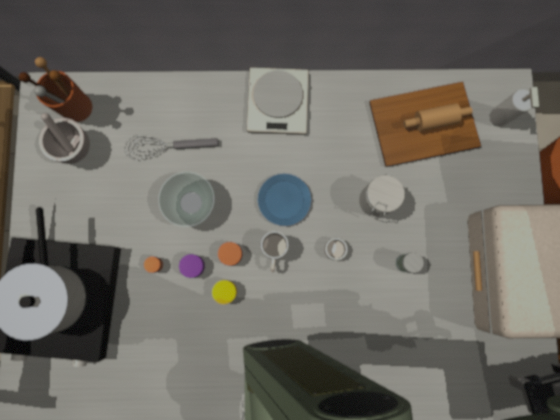

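View pics/side0.png

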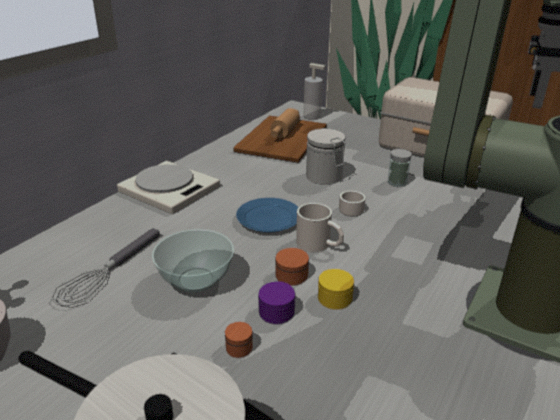

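The top view shows copper discs at (152,265), small, and (230,254), wide. The look-alikes are purple (192,266) and yellow (225,292). The ramekin is at (338,249) (the mug at (275,247) has a handle), the jar at (413,263), the plate at (285,199), the canister at (385,194) and the bowl at (187,200).

```bash
cat > h.py <<'E'
import numpy as np, cv2
from station import arm, imaging
def cam(n):
    f=imaging.grab_frame(n); return f
def ray(f,uv,z):
    K=np.array([[f['fx'],0,f['cx']],[0,f['fy'],f['cy']],[0,0,1]])
    if 'rvec' in f:
        R,_=cv2.Rodrigues(f['rvec']); c=-R.T@f['tvec']; d=R.T@np.linalg.inv(K)@np.array([uv[0],uv[1],1])
    else:
        d=f['R']@np.linalg.inv(K)@np.array([uv[0],uv[1],1]); c=f['c']
    return c+d*(z-c[2])/d[2]
def wrist():
    from scipy.spatial.transform import Rotation as Ro
    s=arm.read_state(); f=imaging.grab_frame('wrist')
    T=np.eye(4);T[:3,:3]=Ro.from_euler('xyz',s['tool_rot'],degrees=True).as_matrix();T[:3,3]=s['tool_pos']
    M=T@f['hand_eye'];f['R']=M[:3,:3];f['c']=M[:3,3];return f
def proj(f,p):
    p=np.asarray(p,float)
    if 'rvec' in f:
        R,_=cv2.Rodrigues(f['rvec']); q=R@p+f['tvec']
    else: q=f['R'].T@(p-f['c'])
    return np.array([f['fx']*q[0]/q[2]+f['cx'],f['fy']*q[1]/q[2]+f['cy']])
E
python3 - <<'E'
from h import *
f=cam('top');im=f['frame'];hsv=cv2.cvtColor(im,cv2.COLOR_RGB2HSV)
cv2.imwrite('pics/crop1.png',cv2.resize(im[150:310,120:450,::-1],None,fx=2.4,fy=2.4,interpolation=cv2.INTER_CUBIC))
g=cam('side');
cv2.imwrite('pics/crop2.png',cv2.resize(g['frame'][100:380,130:430,::-1],None,fx=2.1,fy=2.1,interpolation=cv2.INTER_CUBIC))
for name,lo,hi,z in [('copper',(3,140,90),(14,255,255),.04),('blue',(98,100,40),(115,255,255),.016)]:
    m=cv2.inRange(hsv,lo,hi)
    n,l,s,c=cv2.connectedComponentsWithStats(m)
    for i in range(1,n):
        if s[i,4]>60 and 130<c[i][0]<450: print(name,s[i],c[i].round(1),ray(f,c[i],z).round(4))
E
```

```text
copper [ 371   88  103   77 2357] [406.5 131.2] [ 0.746  -0.3571  0.04  ]
copper [219 243  23  22 380] [229.8 253.4] [0.412  0.1334 0.04  ]
copper [145 258  16  14 176] [152.6 264.2] [0.3857 0.3385 0.04  ]
blue [ 260  176   49   48 1500] [285.5 201.6] [ 0.5546 -0.0181  0.016 ]
```

View pics/crop1.png

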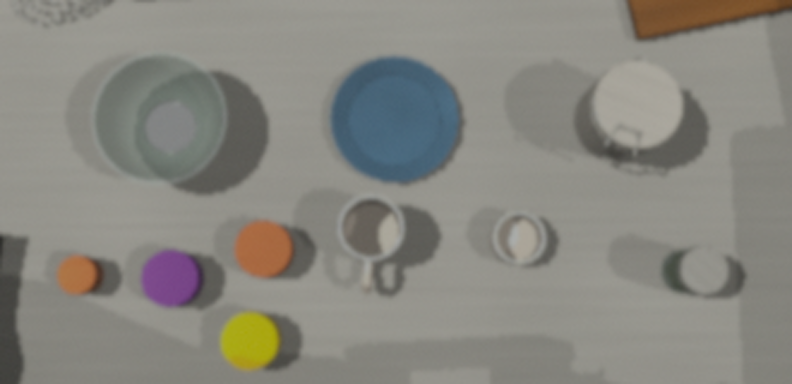

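View pics/crop2.png

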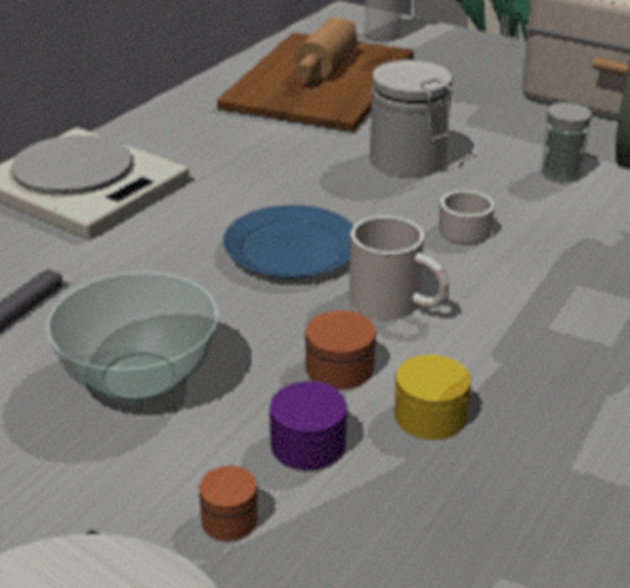

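```bash
python3 - <<'E'
from h import *
f=cam('top')
for n,x,y,z in [('plate',396,119.5,.016),('wide',264,249,.044),('narrow',78,274.5,.038),('ramekin',520,238,.038),('jar',705,271,.085),('mug',372,228,.078),('mughandle',369,282,.06),('can',638,105,.12),('bowl',161,118,.07),('purple',171,278,.044),('yellow',251,341,.044)]:
    print(n,ray(f,(120+x/2.4-.3,150+y/2.4-.3),z).round(4))
g=cam('side')
for n,x,y,z in [('wide',341,332,.044),('narrow',229,486,.038),('ramekin',466.5,208,.038),('jar',568,119,.085),('can',411,82,.12),('plate',291,241,.016),('mug',387,238,.078),('bowl',134,312,.07)]:
    print('S',n,ray(g,(130+x/2.1-.3,100+y/2.1-.3),z).round(4))
E
```

```text
plate [ 0.5607 -0.0159  0.016 ]
wide [0.4117 0.1331 0.044 ]
narrow [0.386  0.3402 0.038 ]
ramekin [ 0.4211 -0.1525  0.038 ]
jar [ 0.3812 -0.3433  0.085 ]
mug [0.4315 0.0128 0.078 ]
mughandle [0.3738 0.0167 0.06  ]
can [ 0.556  -0.2703  0.12  ]
bowl [0.5558 0.2444 0.07  ]
purple [0.3809 0.2357 0.044 ]
yellow [0.3112 0.1469 0.044 ]
S wide [0.4096 0.1361 0.044 ]
S narrow [0.3837 0.3422 0.038 ]
S ramekin [ 0.4164 -0.1409  0.038 ]
S jar [ 0.3747 -0.321   0.085 ]
S can [ 0.5436 -0.2434  0.12  ]
S plate [ 0.5591 -0.0095  0.016 ]
S mug [0.4278 0.0206 0.078 ]
S bowl [0.5601 0.2396 0.07  ]
```

Call:
{"method": "servo_tool", "body": {
  "deltas": [
    [[0.01,0.012,0.01,0,0,3],[0.03,0.035,0.02,0,0,8],[0.055,0.065,0.03,0,0,14],[0.085,0.1,0.04,0,0,20],[0.115,0.135,0.05,0,0,26],[0.145,0.17,0.06,0,0,32],[0.175,0.205,0.06,0,0,38],[0.205,0.235,0.06,0,0,44]]
  ],
  "jaw": 0.8
}}

```text
clock: 1.02
tool_pos: [0.324, -0.3388, 0.2664]
tool_rot: [179.9, 0.1, 57.6]
ft_force: [0.4, -1.1, -0.4]
width: 0.898
```

Call:
{"method": "servo_tool", "body": {
  "deltas": [
    [[0.02,0.03,0,0,0,6],[0.04,0.06,0,0,0,12],[0.06,0.09,0,0,0,18],[0.07,0.12,0,0,0,24],[0.08,0.14,0,0,0,29],[0.088,0.154,0,0,0,32.7],[0.088,0.154,0,0,0,32.7],[0.088,0.154,0,0,0,32.7]]
  ]
}}

```text
clock: 1.68
tool_pos: [0.411, -0.1856, 0.2652]
tool_rot: [-180.0, 0.0, 90.1]
ft_force: [0.5, 0.3, 0.2]
width: 0.902
```

```bash
python3 - <<'E'
from h import *
s=arm.read_state();print(s['tool_pos'],s['tool_rot'],s['clock'],s['qpos'].round(1))
f=wrist();cv2.imwrite('pics/w1.png',f['frame'][:,:,::-1])
for p in [(.4211,-.1525,.038),(.5607,-.016,.016),(.556,-.27,.12),(.381,-.343,.085)]: print(p,proj(f,p).round(1))
E
```

```text
[ 0.4110395  -0.18564888  0.26516635] [-1.79998074e+02  4.00594564e-02  9.00724755e+01] 1.6833 [-35.3  -6.2 100.1  -0.   86.1 -35.4]
(0.4211, -0.1525, 0.038) [284.4 152.3]
(0.5607, -0.016, 0.016) [418.5  18.2]
(0.556, -0.27, 0.12) [424.4 284.7]
(0.381, -0.343, 0.085) [248.3 329.1]
```

View pics/w1.png

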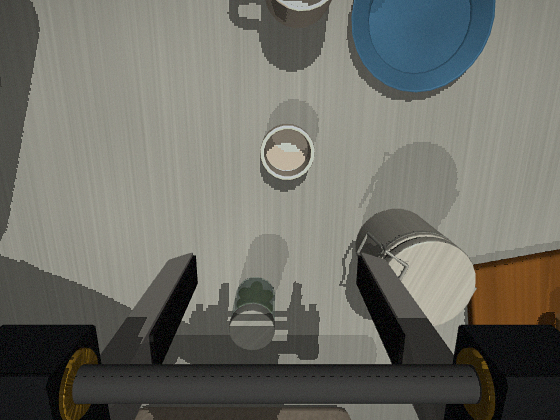

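```bash
python3 - <<'E'
from h import *
f=wrist()
for n,u,v,z in [('ram',287.5,152.5,.038),('jar',251.5,328,.085),('can',431,282,.12),('plate xl',353,20,.016),('plate xr',494.5,20,.016),('plate bottom',420,92,.016)]: print(n,ray(f,(u,v),z).round(4))
E
```

```text
ram [ 0.4242 -0.1534  0.038 ]
jar [ 0.3841 -0.3421  0.085 ]
can [ 0.5617 -0.268   0.12  ]
plate xl [ 0.4923 -0.0185  0.016 ]
plate xr [ 0.6403 -0.0187  0.016 ]
plate bottom [ 0.5702 -0.0901  0.016 ]
```

Call:
{"method": "servo_tool", "body": {
  "deltas": [
    [[0.004,0.01,-0.01,0,0,0],[0.009,0.022,-0.03,0,0,0],[0.013,0.032,-0.06,0,0,0],[0.013,0.0325,-0.09,0,0,0],[0.013,0.0325,-0.12,0,0,0],[0.013,0.0325,-0.14,0,0,0],[0.013,0.0325,-0.15,0,0,0],[0.013,0.0325,-0.15,0,0,0]]
  ]
}}

```text
clock: 2.45
tool_pos: [0.4215, -0.1524, 0.112]
tool_rot: [-179.7, -0.2, 89.9]
ft_force: [-0.3, -0.7, -0.5]
width: 0.9
```

```bash
python3 - <<'E'
from h import *
s=arm.read_state();print(s['tool_pos'],s['tool_rot'],s['clock'])
f=wrist();cv2.imwrite('pics/w2.png',f['frame'][:,:,::-1])
print(proj(f,(.4242,-.1534,.038)))
E
```

```text
[ 0.42150741 -0.15236567  0.11204261] [-179.68396217   -0.19641947   89.94817879] 2.45
[278.96487947 226.80554335]
```

View pics/w2.png

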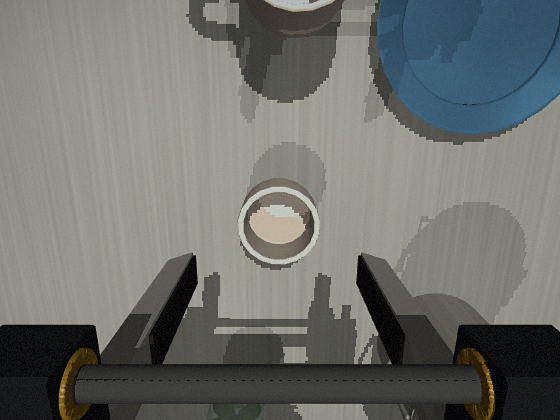

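Call:
{"method": "servo_tool", "body": {
  "deltas": [
    [[0.0025,-0.0005,-0.01,0,0,0],[0.0025,-0.0005,-0.03,0,0,0],[0.0025,-0.0005,-0.05,0,0,0],[0.0025,-0.0005,-0.07,0,0,0],[0.0025,-0.0005,-0.085,0,0,0],[0.0025,-0.0005,-0.097,0,0,0],[0.0025,-0.0005,-0.102,0,0,0],[0.0025,-0.0005,-0.102,0,0,0]]
  ]
}}

```text
clock: 3.17
tool_pos: [0.4266, -0.1542, 0.0128]
tool_rot: [-180.0, -0.0, 90.0]
ft_force: [-0.4, 1.1, -0.8]
width: 0.898
```

Call:
{"method": "servo_tool", "body": {
  "deltas": [
    [[0,0,0,0,0,0],[0,0,0,0,0,0],[0,0,0,0,0,0],[0,0,0,0,0,0],[0,0,0,0,0,0],[0,0,0,0,0,0],[0,0,0,0,0,0],[0,0,0,0,0,0]]
  ],
  "jaw": -1,
  "squeeze": 12
}}

```text
clock: 3.83
tool_pos: [0.4262, -0.1541, 0.0137]
tool_rot: [-180.0, 0.0, 90.1]
ft_force: [-3.4, 1.1, 6.5]
width: 0.635
```

```bash
python3 - <<'E'
from h import *
s=arm.read_state();print(s['tool_pos'],s['tool_rot'],s['clock'],s['width'],s['ft_force'])
E
```

```text
[ 0.42624301 -0.15411706  0.0137271 ] [-1.79969473e+02  1.88341982e-02  9.00644347e+01] 3.8333 0.6352066012195139 [-3.36679855  1.13465382  6.54354314]
```

Call:
{"method": "servo_tool", "body": {
  "deltas": [
    [[0,0,0.005,0,0,0],[0,0,0.02,0,0,0],[0,0,0.04,0,0,0],[0.01,0,0.065,0,0,0],[0.03,0.01,0.085,0,0,0],[0.05,0.02,0.1,0,0,0],[0.07,0.03,0.11,0,0,0],[0.08,0.03,0.11,0,0,0]]
  ]
}}

```text
clock: 4.5
tool_pos: [0.5107, -0.1234, 0.1263]
tool_rot: [179.6, 0.1, 90.1]
ft_force: [0.5, -0.1, -0.5]
width: 0.636
```

Call:
{"method": "servo_tool", "body": {
  "deltas": [
    [[0.01,0.003,0.02,0,0,0],[0.02,0.01,0.04,0,0,0],[0.035,0.017,0.06,0,0,0],[0.045,0.02,0.07,0,0,0],[0.05,0.02,0.07,0,0,0],[0.05,0.02,0.07,0,0,0],[0.05,0.02,0.07,0,0,0],[0.05,0.02,0.07,0,0,0]]
  ]
}}

```text
clock: 5.17
tool_pos: [0.5545, -0.1039, 0.1908]
tool_rot: [-179.8, -0.1, 90.0]
ft_force: [-0.3, -0.7, -1.7]
width: 0.634
```

```bash
python3 - <<'E'
from h import *
s=arm.read_state();print(s['tool_pos'],s['tool_rot'],s['clock'],s['width'],s['ft_force'])
f=wrist();cv2.imwrite('pics/w3.png',f['frame'][:,:,::-1])
hsv=cv2.cvtColor(f['frame'],cv2.COLOR_RGB2HSV);m=cv2.inRange(hsv,(98,90,30),(118,255,255))
c=max(cv2.findContours(m,0,2)[0],key=cv2.contourArea)
h=cv2.convexHull(c)[:,0,:]
P=np.array([ray(f,p,.016)[:2] for p in h if 2<p[0]<557 and 2<p[1]<417])
A=np.c_[2*P,np.ones(len(P))];r=np.linalg.lstsq(A,(P**2).sum(1),rcond=None)[0]
print(r[:2],np.sqrt(r[2]+r[0]**2+r[1]**2),len(P))
E
```

```text
[ 0.55452791 -0.10394017  0.19081   ] [-1.79759363e+02 -6.87646974e-02  9.00081564e+01] 5.1667 0.6340883393553822 [-0.3293265  -0.71401957 -1.6589331 ]
[ 0.56428208 -0.01453238] 0.0742411325742749 58
```

View pics/w3.png

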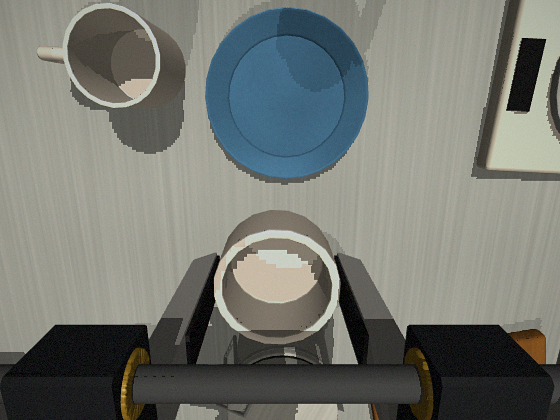

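Call:
{"method": "servo_tool", "body": {
  "deltas": [
    [[0.002,0.015,0,0,0,0],[0.005,0.035,-0.01,0,0,0],[0.008,0.06,-0.02,0,0,0],[0.01,0.08,-0.04,0,0,0],[0.01,0.0887,-0.07,0,0,0],[0.01,0.0887,-0.1,0,0,0],[0.01,0.0887,-0.12,0,0,0],[0.01,0.0887,-0.13,0,0,0]]
  ]
}}

```text
clock: 5.88
tool_pos: [0.5625, -0.0146, 0.0587]
tool_rot: [-179.5, -0.1, 90.1]
ft_force: [-0.9, -0.0, -1.1]
width: 0.635
```

Call:
{"method": "servo_tool", "body": {
  "deltas": [
    [[0,0,-0.01,0,0,0],[0,0,-0.02,0,0,0],[0,0,-0.028,0,0,0],[0,0,-0.033,0,0,0],[0,0,-0.035,0,0,0],[0,0,-0.035,0,0,0],[0,0,-0.035,0,0,0],[0,0,-0.035,0,0,0]]
  ]
}}

```text
clock: 6.55
tool_pos: [0.5672, -0.0154, 0.0289]
tool_rot: [179.9, 0.0, 90.0]
ft_force: [0.3, -0.8, -1.6]
width: 0.636
```

```bash
python3 - <<'E'
from h import *
s=arm.read_state();print(s['tool_pos'],s['tool_rot'],s['clock'],s['width'],s['ft_force'])
E
```

```text
[ 0.56715852 -0.01541538  0.02885967] [1.79909459e+02 1.77051269e-02 9.00387341e+01] 6.55 0.6362885099793709 [ 0.33833982 -0.80745408 -1.61324165]
```

Call:
{"method": "servo_tool", "body": {
  "deltas": [
    [[-0.001,0,-0.002,0,0,0],[-0.002,0,-0.004,0,0,0],[-0.002,0,-0.006,0,0,0],[-0.002,0,-0.0075,0,0,0],[-0.002,0,-0.0085,0,0,0],[-0.002,0,-0.009,0,0,0],[-0.002,0,-0.0095,0,0,0],[-0.002,0,-0.0095,0,0,0]]
  ]
}}

```text
clock: 7.22
tool_pos: [0.5642, -0.0152, 0.0198]
tool_rot: [-179.9, -0.0, 90.0]
ft_force: [-3.4, -0.2, 7.4]
width: 0.633
```

```bash
python3 - <<'E'
from h import *
g=cam('side')
cv2.imwrite('pics/s4.png',cv2.resize(g['frame'][120:300,180:400,::-1],None,fx=3,fy=3,interpolation=cv2.INTER_CUBIC))
E
```

```text
(no output)
```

View pics/s4.png

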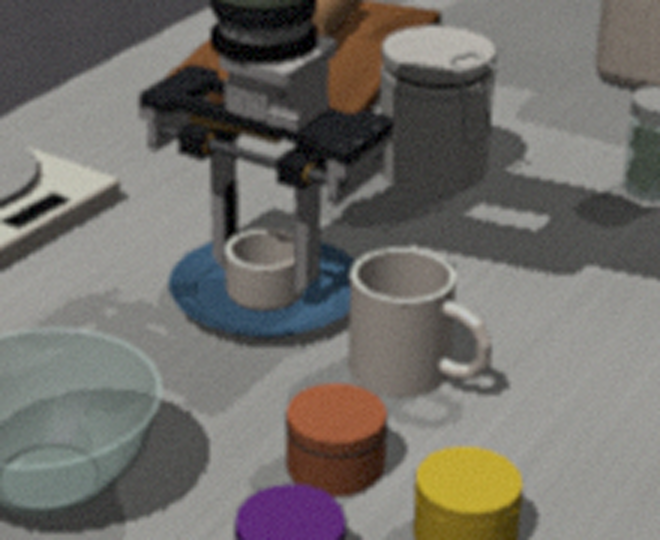

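Call:
{"method": "servo_tool", "body": {
  "deltas": [
    [[0,0,0,0,0,0],[0,0,0,0,0,0],[0,0,0,0,0,0],[0,0,0,0,0,0],[0,0,0,0,0,0],[0,0,0,0,0,0],[0,0,0,0,0,0],[0,0,0,0,0,0]]
  ],
  "jaw": 0.7
}}

```text
clock: 7.93
tool_pos: [0.5644, -0.0153, 0.0185]
tool_rot: [-180.0, -0.0, 90.0]
ft_force: [0.7, -0.1, -0.7]
width: 0.852
```

Call:
{"method": "servo_tool", "body": {
  "deltas": [
    [[0,0,0.01,0,0,0],[0,0,0.03,0,0,0],[0,0,0.06,0,0,0],[0,0,0.09,0,0,0],[0,0,0.12,0,0,0],[-0.01,0.01,0.15,0,0,0],[-0.03,0.03,0.18,0,0,0],[-0.05,0.05,0.2,0,0,0]]
  ]
}}

```text
clock: 8.6
tool_pos: [0.5156, 0.0346, 0.2228]
tool_rot: [179.7, 0.0, 89.9]
ft_force: [1.2, 0.4, 0.1]
width: 0.852
```

Call:
{"method": "servo_tool", "body": {
  "deltas": [
    [[-0.02,0.02,0.01,0,0,0],[-0.04,0.04,0.02,0,0,0],[-0.06,0.06,0.02,0,0,0],[-0.08,0.08,0.02,0,0,0],[-0.095,0.09,0.02,0,0,0],[-0.1,0.1,0.02,0,0,0],[-0.1,0.1,0.02,0,0,0],[-0.1,0.1,0.02,0,0,0]]
  ]
}}

```text
clock: 9.27
tool_pos: [0.415, 0.1348, 0.2391]
tool_rot: [179.9, 0.0, 90.1]
ft_force: [1.2, 0.3, -0.4]
width: 0.849
```

```bash
cat >> h.py <<'E'
def circ(P):
    P=np.asarray(P);A=np.c_[2*P,np.ones(len(P))];r=np.linalg.lstsq(A,(P**2).sum(1),rcond=None)[0]
    return r[:2].round(4),round(float(np.sqrt(r[2]+r[0]**2+r[1]**2)),4)
def show(f,name): cv2.imwrite(name,f['frame'][:,:,::-1])
E
python3 - <<'E'
from h import *
s=arm.read_state();print(s['tool_pos'],s['tool_rot'],s['clock'],s['width'],s['ft_force'])
f=wrist();show(f,'pics/w5.png')
for n,p in dict(wide=(.412,.133,.044),narrow=(.386,.34,.038),ram=(.5643,-.0145,.044)).items(): print(n,proj(f,p))
E
```

```text
[0.41497956 0.13481773 0.23910959] [1.79908280e+02 1.99558359e-02 9.00943306e+01] 9.2667 0.8494109669859794 [ 1.18316508  0.30114892 -0.38198266]
wide [271.96805477 190.18888209]
narrow [242.24957727 -38.01007775]
ram [404.67218488 315.45914305]
```

View pics/w5.png

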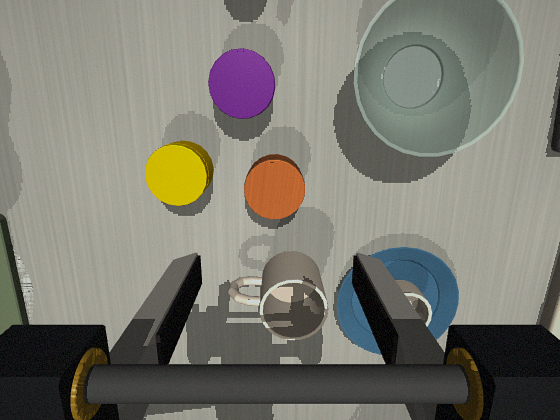

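```bash
python3 - <<'E'
from h import *
f=wrist()
hsv=cv2.cvtColor(f['frame'],cv2.COLOR_RGB2HSV)
m=cv2.inRange(hsv,(3,140,150),(14,255,255))
c=max([c for c in cv2.findContours(m,0,2)[0]],key=cv2.contourArea)
print(cv2.boundingRect(c),circ([ray(f,p,.044)[:2] for p in cv2.convexHull(c)[:,0]]))
print(ray(f,(274.5,188.5),.044), ray(f,(178,174),.044))
E
```

```text
(244, 159, 61, 60) (array([0.4143, 0.1336]), 0.0313)
[0.41480965 0.13444048 0.044     ] [0.31618812 0.14965111 0.044     ]
```

Call:
{"method": "servo_tool", "body": {
  "deltas": [
    [[0,-0.0007,-0.01,0,0,0],[0,-0.0007,-0.035,0,0,0],[0,-0.0007,-0.065,0,0,0],[0,-0.0007,-0.095,0,0,0],[0,-0.0007,-0.125,0,0,0],[0,-0.0007,-0.15,0,0,0],[0,-0.0007,-0.165,0,0,0],[0,-0.0007,-0.175,0,0,0]]
  ]
}}

```text
clock: 10.03
tool_pos: [0.4125, 0.133, 0.0604]
tool_rot: [-179.7, 0.0, 90.0]
ft_force: [-0.9, -0.1, -0.2]
width: 0.848
```

Call:
{"method": "servo_tool", "body": {
  "deltas": [
    [[0,0,-0.01,0,0,0],[0,0,-0.02,0,0,0],[0,0,-0.03,0,0,0],[0,0,-0.04,0,0,0],[0,0,-0.047,0,0,0],[0,0,-0.05,0,0,0],[0,0,-0.05,0,0,0],[0,0,-0.05,0,0,0]]
  ]
}}

```text
clock: 10.7
tool_pos: [0.4147, 0.1341, 0.0137]
tool_rot: [180.0, -0.0, 90.0]
ft_force: [-0.6, 0.7, -1.2]
width: 0.848
```

Call:
{"method": "servo_tool", "body": {
  "deltas": [
    [[0,0,0,0,0,0],[0,0,0,0,0,0],[0,0,0,0,0,0],[0,0,0,0,0,0],[0,0,0,0,0,0],[0,0,0,0,0,0],[0,0,0,0,0,0],[0,0,0,0,0,0]]
  ],
  "jaw": -1,
  "squeeze": 15
}}

```text
clock: 11.37
tool_pos: [0.4144, 0.1341, 0.014]
tool_rot: [-180.0, -0.0, 90.0]
ft_force: [-3.3, 0.1, 5.5]
width: 0.678
```

Call:
{"method": "servo_tool", "body": {
  "deltas": [
    [[0,0,0.005,0,0,0],[0,0,0.02,0,0,0],[0,0,0.045,0,0,0],[0,0,0.075,0,0,0],[0,0,0.105,0,0,0],[0,-0.005,0.13,0,0,0],[0.01,-0.02,0.15,0,0,0],[0.025,-0.04,0.16,0,0,0]]
  ]
}}

```text
clock: 12.03
tool_pos: [0.4406, 0.0946, 0.1766]
tool_rot: [179.7, -0.0, 90.2]
ft_force: [-0.2, 0.8, -0.8]
width: 0.677
```

Call:
{"method": "servo_tool", "body": {
  "deltas": [
    [[0.015,-0.03,0.01,0,0,0],[0.032,-0.06,0.01,0,0,0],[0.05,-0.09,0.01,0,0,0],[0.068,-0.12,0.01,0,0,0],[0.085,-0.15,0.01,0,0,0],[0.1,-0.18,0.01,0,0,0],[0.115,-0.205,0.01,0,0,0],[0.123,-0.22,0.01,0,0,0]]
  ]
}}

```text
clock: 12.7
tool_pos: [0.5636, -0.1292, 0.1832]
tool_rot: [180.0, 0.1, 89.9]
ft_force: [-0.6, 0.1, -0.6]
width: 0.677
```

Call:
{"method": "servo_tool", "body": {
  "deltas": [
    [[0,-0.008,0,0,0,0],[0,-0.015,0,0,0,0],[0,-0.017,0,0,0,0],[0,-0.017,0,0,0,0],[0,-0.017,0,0,0,0],[0,-0.017,0,0,0,0],[0,-0.017,0,0,0,0],[0,-0.017,0,0,0,0]]
  ]
}}

```text
clock: 13.37
tool_pos: [0.5624, -0.1423, 0.1838]
tool_rot: [180.0, 0.0, 90.1]
ft_force: [-0.2, -0.1, -1.7]
width: 0.68
```

```bash
python3 - <<'E'
from h import *
s=arm.read_state();print(s['tool_pos'],s['tool_rot'],s['clock'],s['width'],s['ft_force'])
f=wrist();show(f,'pics/w6.png')
t=cam('top');cv2.imwrite('pics/t6.png',cv2.resize(t['frame'][140:300,120:450,::-1],None,fx=2.4,fy=2.4,interpolation=cv2.INTER_CUBIC))
E
```

```text
[ 0.56239673 -0.14227535  0.18377169] [1.79984079e+02 2.20229317e-03 9.00935121e+01] 13.3667 0.6795954855831843 [-0.23823954 -0.12402673 -1.6858141 ]
```

View pics/w6.png

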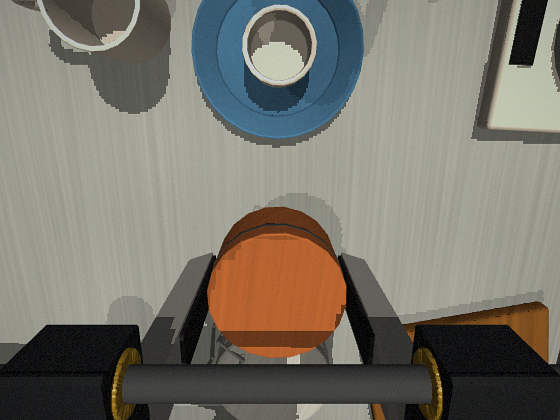

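View pics/t6.png

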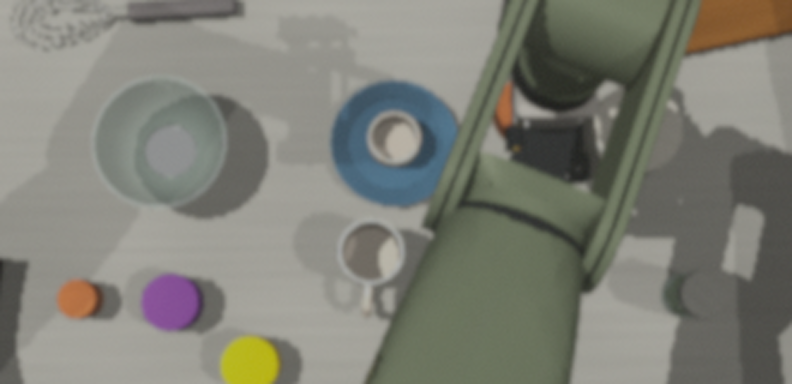

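Call:
{"method": "servo_tool", "body": {
  "deltas": [
    [[0.0005,-0.0007,-0.01,0,0,0],[0.0005,-0.0007,-0.03,0,0,0],[0.0005,-0.0007,-0.055,0,0,0],[0.0005,-0.0007,-0.08,0,0,0],[0.0005,-0.0007,-0.105,0,0,0],[0.0005,-0.0007,-0.125,0,0,0],[0.0005,-0.0007,-0.14,0,0,0],[0.0005,-0.0007,-0.15,0,0,0]]
  ]
}}

```text
clock: 14.13
tool_pos: [0.5611, -0.1429, 0.0305]
tool_rot: [-179.8, -0.1, 90.0]
ft_force: [0.5, 0.1, -2.2]
width: 0.68
```

Call:
{"method": "servo_tool", "body": {
  "deltas": [
    [[0,0,-0.003,0,0,0],[0,0,-0.006,0,0,0],[0,0,-0.009,0,0,0],[0,0,-0.011,0,0,0],[0,0,-0.013,0,0,0],[0,0,-0.014,0,0,0],[0,0,-0.014,0,0,0],[0,0,-0.014,0,0,0]]
  ]
}}

```text
clock: 14.8
tool_pos: [0.5631, -0.1437, 0.0199]
tool_rot: [180.0, 0.0, 90.0]
ft_force: [-0.1, -0.1, -2.2]
width: 0.679
```

Call:
{"method": "servo_tool", "body": {
  "deltas": [
    [[0,0,-0.001,0,0,0],[0,0,-0.002,0,0,0],[0,0,-0.003,0,0,0],[0,0,-0.004,0,0,0],[0,0,-0.005,0,0,0],[0,0,-0.006,0,0,0],[0,0,-0.006,0,0,0],[0,0,-0.006,0,0,0]]
  ]
}}

```text
clock: 15.47
tool_pos: [0.5629, -0.1437, 0.0141]
tool_rot: [-180.0, -0.0, 90.0]
ft_force: [-2.3, 1.7, 3.8]
width: 0.678
```

Call:
{"method": "servo_tool", "body": {
  "deltas": [
    [[0,0,0,0,0,0],[0,0,0,0,0,0],[0,0,0,0,0,0],[0,0,0,0,0,0],[0,0,0,0,0,0],[0,0,0,0,0,0],[0,0,0,0,0,0],[0,0,0,0,0,0]]
  ],
  "jaw": 0.7
}}

```text
clock: 16.13
tool_pos: [0.5629, -0.1437, 0.0135]
tool_rot: [-180.0, -0.0, 90.0]
ft_force: [0.1, 0.8, -0.7]
width: 0.85
```

Call:
{"method": "servo_tool", "body": {
  "deltas": [
    [[0,0,0.01,0,0,0],[0,0,0.03,0,0,0],[0,0,0.06,0,0,0],[0,0,0.09,0,0,0],[0,0,0.12,0,0,0],[0,0,0.15,0,0,0],[0,0,0.18,0,0,0],[0,0,0.19,0,0,0]]
  ]
}}

```text
clock: 16.8
tool_pos: [0.5658, -0.1448, 0.2101]
tool_rot: [179.5, 0.2, 90.0]
ft_force: [0.5, 0.0, 1.0]
width: 0.847
```

Call:
{"method": "servo_tool", "body": {
  "deltas": [
    [[0,0,0.01,0,0,0],[0,0,0.03,0,0,0],[0,-0.01,0.05,0,0,0],[0,-0.03,0.07,0,0,0],[0,-0.05,0.07,0,0,0],[0,-0.06,0.07,0,0,0],[0,-0.06,0.07,0,0,0],[0,-0.06,0.07,0,0,0]]
  ]
}}

```text
clock: 17.47
tool_pos: [0.5618, -0.2031, 0.2712]
tool_rot: [-179.8, -0.2, 90.0]
ft_force: [0.2, -0.2, 0.3]
width: 0.85
```

```bash
python3 - <<'E'
from h import *
s=arm.read_state();print(s['tool_pos'],s['tool_rot'],s['clock'],s['width'],s['ft_force'])
f=wrist();show(f,'pics/w7.png')
hsv=cv2.cvtColor(f['frame'],cv2.COLOR_RGB2HSV)
m=cv2.inRange(hsv,(3,140,150),(14,255,255))
for c in cv2.findContours(m,0,2)[0]:
  if cv2.contourArea(c)>600: print(cv2.boundingRect(c),circ([ray(f,p,.044)[:2] for p in cv2.convexHull(c)[:,0]]))
E
```

```text
[ 0.56180617 -0.20310937  0.27116918] [-1.79783341e+02 -1.59384629e-01  8.99804625e+01] 17.4667 0.8503143278281882 [ 0.21906043 -0.15585668  0.31117636]
(250, 99, 58, 59) (array([ 0.5645, -0.1441]), 0.0312)
```

View pics/w7.png

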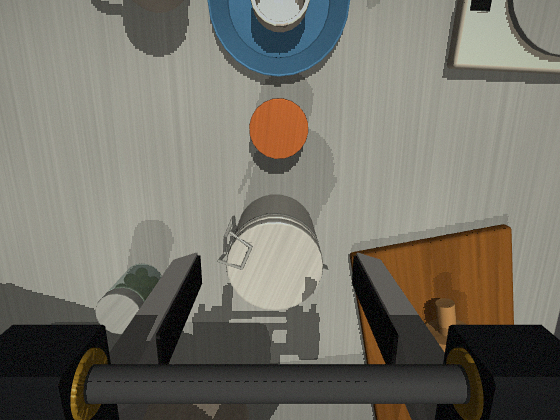

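```bash
python3 - <<'E'
from h import *
f=wrist()
print(ray(f,(275,265),.12),ray(f,(279,10),.044))
E
```

```text
[ 0.56129301 -0.2684493   0.12      ] [ 0.56509645 -0.02929567  0.044     ]
```

Call:
{"method": "servo_tool", "body": {
  "deltas": [
    [[-0.003,0.015,0,0,0,0],[-0.012,0.045,0,0,0,0],[-0.023,0.08,0,0,0,0],[-0.035,0.118,0,0,0,0],[-0.047,0.156,0,0,0,0],[-0.06,0.194,0,0,0,0],[-0.072,0.232,0,0,0,0],[-0.085,0.27,0,0,0,0]]
  ]
}}

```text
clock: 18.23
tool_pos: [0.4758, 0.0695, 0.2733]
tool_rot: [-180.0, -0.0, 90.1]
ft_force: [-0.2, 0.1, -0.1]
width: 0.849
```

Call:
{"method": "servo_tool", "body": {
  "deltas": [
    [[-0.012,0.038,0,0,0,0],[-0.025,0.076,0,0,0,0],[-0.037,0.114,0,0,0,0],[-0.05,0.152,0,0,0,0],[-0.062,0.19,-0.01,0,0,0],[-0.074,0.22,-0.02,0,0,0],[-0.082,0.245,-0.03,0,0,0],[-0.086,0.26,-0.03,0,0,0]]
  ]
}}

```text
clock: 18.9
tool_pos: [0.3871, 0.3289, 0.241]
tool_rot: [-179.7, 0.1, 90.3]
ft_force: [0.3, 0.1, -0.5]
width: 0.852
```

Call:
{"method": "servo_tool", "body": {
  "deltas": [
    [[0,0.008,-0.01,0,0,0],[0,0.01,-0.03,0,0,0],[0,0.01,-0.05,0,0,0],[0,0.01,-0.06,0,0,0],[0,0.01,-0.06,0,0,0],[0,0.01,-0.06,0,0,0],[0,0.01,-0.06,0,0,0],[0,0.01,-0.06,0,0,0]]
  ],
  "jaw": 0.55
}}

```text
clock: 19.57
tool_pos: [0.3929, 0.3367, 0.1851]
tool_rot: [179.9, -0.1, 90.0]
ft_force: [1.0, -0.2, 0.5]
width: 0.773
```

```bash
python3 - <<'E'
from h import *
s=arm.read_state();print(s['tool_pos'],s['tool_rot'],s['clock'],s['width'],s['ft_force'])
f=wrist();show(f,'pics/w8.png')
hsv=cv2.cvtColor(f['frame'],cv2.COLOR_RGB2HSV)
m=cv2.inRange(hsv,(3,140,150),(14,255,255))
for c in cv2.findContours(m,0,2)[0]:
  if cv2.contourArea(c)>600: print(cv2.boundingRect(c),circ([ray(f,p,.038)[:2] for p in cv2.convexHull(c)[:,0]]))
E
```

```text
[0.39293133 0.33666839 0.18505382] [ 1.79861682e+02 -8.46677887e-02  9.00060427e+01] 19.5667 0.7730720996151182 [ 0.97463242 -0.19526212  0.4693071 ]
(246, 172, 47, 46) (array([0.3877, 0.3417]), 0.0213)
```

View pics/w8.png

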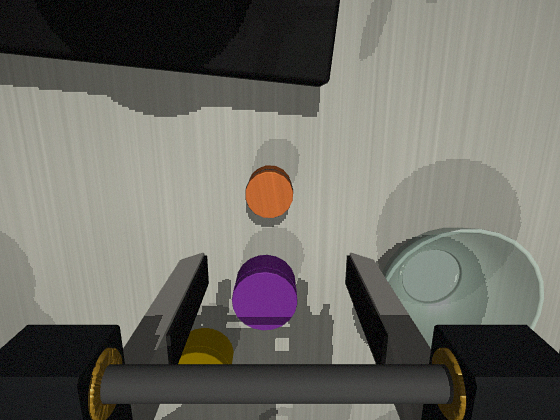

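Call:
{"method": "servo_tool", "body": {
  "deltas": [
    [[-0.003,0.003,-0.01,0,0,0],[-0.005,0.005,-0.03,0,0,0],[-0.005,0.005,-0.055,0,0,0],[-0.005,0.005,-0.08,0,0,0],[-0.005,0.005,-0.1,0,0,0],[-0.005,0.005,-0.12,0,0,0],[-0.005,0.005,-0.135,0,0,0],[-0.005,0.005,-0.14,0,0,0]]
  ]
}}

```text
clock: 20.28
tool_pos: [0.3847, 0.3402, 0.0406]
tool_rot: [-179.7, 0.1, 90.0]
ft_force: [-0.4, 0.6, -0.1]
width: 0.778
```

Call:
{"method": "servo_tool", "body": {
  "deltas": [
    [[0,0,-0.006,0,0,0],[0,0,-0.014,0,0,0],[0,0,-0.022,0,0,0],[0,0,-0.028,0,0,0],[0,0,-0.032,0,0,0],[0,0,-0.033,0,0,0],[0,0,-0.033,0,0,0],[0,0,-0.033,0,0,0]]
  ]
}}

```text
clock: 20.95
tool_pos: [0.3872, 0.3415, 0.0108]
tool_rot: [180.0, -0.0, 90.0]
ft_force: [-0.9, -0.2, 0.5]
width: 0.778
```

Call:
{"method": "servo_tool", "body": {
  "deltas": [
    [[0,0,0,0,0,0],[0,0,0,0,0,0],[0,0,0,0,0,0],[0,0,0,0,0,0],[0,0,0,0,0,0],[0,0,0,0,0,0],[0,0,0,0,0,0],[0,0,0,0,0,0]]
  ],
  "jaw": -1,
  "squeeze": 12
}}

```text
clock: 21.62
tool_pos: [0.3869, 0.3414, 0.0107]
tool_rot: [-180.0, -0.0, 90.0]
ft_force: [-0.6, 0.4, 2.3]
width: 0.464
```

Call:
{"method": "servo_tool", "body": {
  "deltas": [
    [[0,0,0.005,0,0,0],[0,0,0.02,0,0,0],[0,0,0.045,0,0,0],[0,0,0.075,0,0,0],[0,0,0.105,0,0,0],[0,-0.005,0.13,0,0,0],[0.005,-0.02,0.155,0,0,0],[0.015,-0.045,0.17,0,0,0]]
  ]
}}

```text
clock: 22.28
tool_pos: [0.4025, 0.2979, 0.1839]
tool_rot: [179.8, -0.2, 90.2]
ft_force: [1.0, 1.3, -0.9]
width: 0.469
```

Call:
{"method": "servo_tool", "body": {
  "deltas": [
    [[0.012,-0.035,0.01,0,0,0],[0.025,-0.07,0.01,0,0,0],[0.038,-0.105,0.01,0,0,0],[0.051,-0.14,0.01,0,0,0],[0.064,-0.175,0.01,0,0,0],[0.077,-0.21,0.01,0,0,0],[0.09,-0.245,0.01,0,0,0],[0.103,-0.28,0.01,0,0,0]]
  ]
}}

```text
clock: 22.95
tool_pos: [0.505, 0.0145, 0.1907]
tool_rot: [180.0, -0.0, 90.0]
ft_force: [-0.1, 0.1, -0.6]
width: 0.469
```

Call:
{"method": "servo_tool", "body": {
  "deltas": [
    [[0.013,-0.035,0,0,0,0],[0.026,-0.07,0,0,0,0],[0.036,-0.1,0,0,0,0],[0.04,-0.11,0,0,0,0],[0.04,-0.11,0,0,0,0],[0.04,-0.11,0,0,0,0],[0.04,-0.11,0,0,0,0],[0.04,-0.11,0,0,0,0]]
  ]
}}

```text
clock: 23.62
tool_pos: [0.5443, -0.0918, 0.1904]
tool_rot: [-180.0, -0.0, 90.2]
ft_force: [-0.8, -0.4, -1.6]
width: 0.466
```

```bash
python3 - <<'E'
from h import *
s=arm.read_state();print(s['tool_pos'],s['tool_rot'],s['clock'],s['width'],s['ft_force'])
f=wrist();show(f,'pics/w9.png')
E
```

```text
[ 0.54431725 -0.09181191  0.19041395] [-1.79960148e+02 -4.19395789e-02  9.01584097e+01] 23.6167 0.465978010381361 [-0.75569747 -0.44975018 -1.59411729]
```

View pics/w9.png

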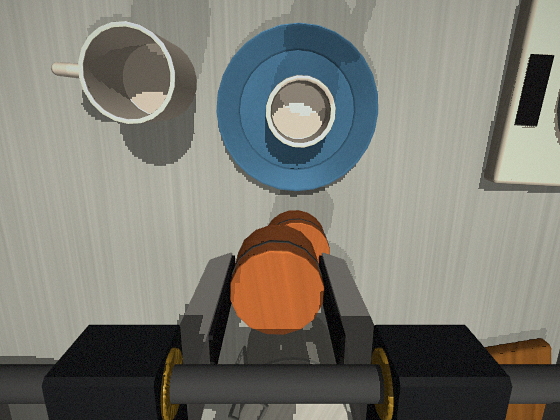

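Call:
{"method": "servo_tool", "body": {
  "deltas": [
    [[0.005,-0.012,0,0,0,0],[0.012,-0.03,-0.005,0,0,0],[0.017,-0.045,-0.02,0,0,0],[0.019,-0.052,-0.04,0,0,0],[0.019,-0.052,-0.065,0,0,0],[0.019,-0.052,-0.085,0,0,0],[0.019,-0.052,-0.1,0,0,0],[0.019,-0.052,-0.11,0,0,0]]
  ]
}}

```text
clock: 24.33
tool_pos: [0.5629, -0.1454, 0.0784]
tool_rot: [-179.8, -0.1, 90.1]
ft_force: [-0.5, 0.3, -1.3]
width: 0.467
```

Call:
{"method": "servo_tool", "body": {
  "deltas": [
    [[0,0,-0.004,0,0,0],[0,0,-0.008,0,0,0],[0,0,-0.012,0,0,0],[0,0,-0.015,0,0,0],[0,0,-0.017,0,0,0],[0,0,-0.018,0,0,0],[0,0,-0.018,0,0,0],[0,0,-0.018,0,0,0]]
  ]
}}

```text
clock: 25.0
tool_pos: [0.5642, -0.1458, 0.0629]
tool_rot: [180.0, 0.0, 90.0]
ft_force: [-0.1, 0.7, -0.6]
width: 0.467
```

```bash
python3 - <<'E'
from h import *
s=arm.read_state();print(s['tool_pos'],s['tool_rot'],s['clock'],s['width'],s['ft_force'])
f=wrist();show(f,'pics/w10.png')
g=cam('side')
cv2.imwrite('pics/s10.png',cv2.resize(g['frame'][80:260,220:440,::-1],None,fx=3,fy=3,interpolation=cv2.INTER_CUBIC))
E
```

```text
[ 0.56416351 -0.14576093  0.06291426] [1.79966551e+02 1.47124995e-02 9.00380174e+01] 25.0 0.46687102102144223 [-0.11955516  0.68668246 -0.61635451]
```

View pics/s10.png

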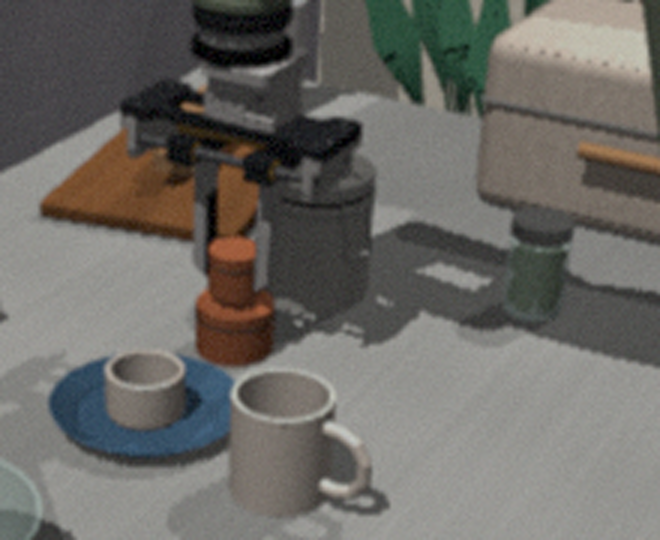

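View pics/w10.png

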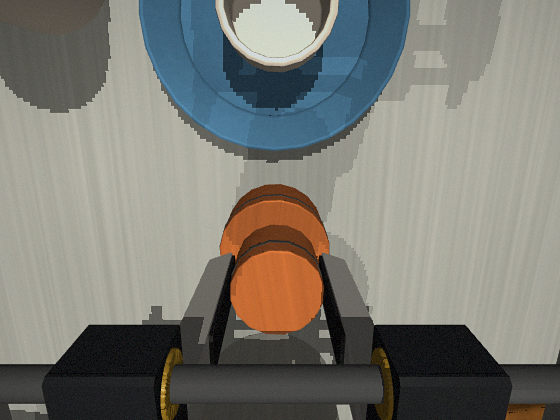

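Call:
{"method": "servo_tool", "body": {
  "deltas": [
    [[-0.0005,0.001,-0.0015,0,0,0],[-0.001,0.002,-0.003,0,0,0],[-0.001,0.002,-0.0045,0,0,0],[-0.001,0.002,-0.006,0,0,0],[-0.001,0.002,-0.0075,0,0,0],[-0.001,0.002,-0.0085,0,0,0],[-0.001,0.002,-0.009,0,0,0],[-0.001,0.002,-0.009,0,0,0]]
  ]
}}

```text
clock: 25.77
tool_pos: [0.5629, -0.1436, 0.0547]
tool_rot: [-180.0, -0.0, 90.0]
ft_force: [-3.0, 0.4, 7.4]
width: 0.464
```

Contact. Next I release it, lift off and go over to the jar.

Call:
{"method": "servo_tool", "body": {
  "deltas": [
    [[0,0,0,0,0,0],[0,0,0,0,0,0],[0,0,0,0,0,0],[0,0,0,0,0,0],[0,0,0,0,0,0],[0,0,0,0,0,0],[0,0,0,0,0,0],[0,0,0,0,0,0]]
  ],
  "jaw": 0.5
}}

```text
clock: 26.43
tool_pos: [0.5629, -0.1436, 0.0535]
tool_rot: [-180.0, -0.0, 90.0]
ft_force: [-0.5, -0.7, 0.5]
width: 0.752
```

Call:
{"method": "servo_tool", "body": {
  "deltas": [
    [[0,0,0.01,0,0,0],[0,0,0.03,0,0,0],[0,0,0.06,0,0,0],[0,0,0.09,0,0,0],[0,0,0.12,0,0,0],[0,0,0.15,0,0,0],[0,0,0.18,0,0,0],[0,0,0.2,0,0,0]]
  ]
}}

```text
clock: 27.1
tool_pos: [0.5641, -0.1441, 0.2583]
tool_rot: [179.7, 0.1, 90.0]
ft_force: [-0.0, -0.0, 0.7]
width: 0.75
```

Call:
{"method": "servo_tool", "body": {
  "deltas": [
    [[-0.015,-0.02,0,0,0,0],[-0.035,-0.04,0,0,0,0],[-0.06,-0.065,0,0,0,0],[-0.085,-0.09,0,0,0,0],[-0.11,-0.115,0,0,0,0],[-0.135,-0.14,0,0,0,0],[-0.16,-0.165,0,0,0,0],[-0.17,-0.18,0,0,0,0]]
  ],
  "jaw": 0.8
}}

```text
clock: 27.77
tool_pos: [0.3902, -0.3256, 0.2546]
tool_rot: [-180.0, 0.1, 89.9]
ft_force: [1.0, -0.7, 0.3]
width: 0.897
```

Call:
{"method": "servo_tool", "body": {
  "deltas": [
    [[-0.005,-0.01,0,0,0,0],[-0.01,-0.015,0,0,0,0],[-0.01,-0.015,0,0,0,0],[-0.01,-0.015,0,0,0,0],[-0.01,-0.015,0,0,0,0],[-0.01,-0.015,0,0,0,0],[-0.01,-0.015,0,0,0,0],[-0.01,-0.015,0,0,0,0]]
  ]
}}

```text
clock: 28.43
tool_pos: [0.3834, -0.338, 0.2535]
tool_rot: [-180.0, -0.0, 90.1]
ft_force: [0.0, -0.1, 0.1]
width: 0.902
```

```bash
python3 - <<'E'
from h import *
s=arm.read_state();print(s['tool_pos'],s['tool_rot'],s['clock'],s['width'],s['ft_force'])
f=wrist();show(f,'pics/w11.png')
print(proj(f,(.384,-.342,.085)))
t=cam('top');cv2.imwrite('pics/t11.png',cv2.resize(t['frame'][140:300,120:450,::-1],None,fx=2.4,fy=2.4,interpolation=cv2.INTER_CUBIC))
E
```

```text
[ 0.38338677 -0.33804715  0.25348865] [-1.79996742e+02 -1.28894053e-02  9.01118876e+01] 28.4333 0.901538550347335 [ 0.03375212 -0.06178158  0.07746115]
[275.70922136 198.55475266]
```

View pics/w11.png

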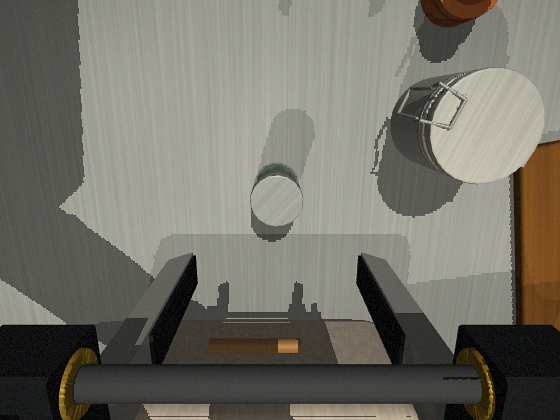

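View pics/t11.png

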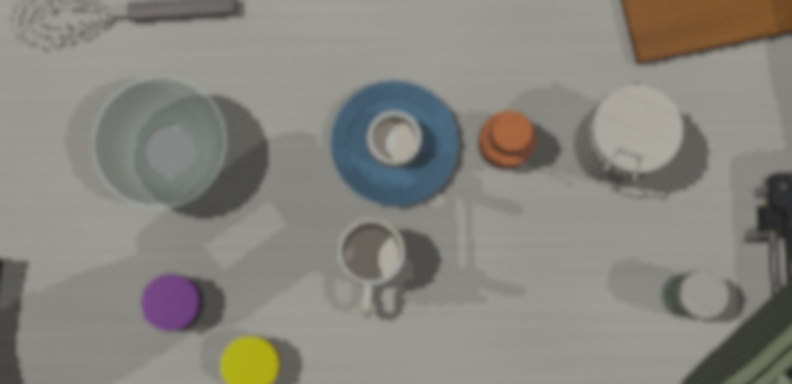

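Call:
{"method": "servo_tool", "body": {
  "deltas": [
    [[0.0005,-0.0055,-0.01,0,0,0],[0.0005,-0.0055,-0.03,0,0,0],[0.0005,-0.0055,-0.06,0,0,0],[0.0005,-0.0055,-0.09,0,0,0],[0.0005,-0.0055,-0.12,0,0,0],[0.0005,-0.0055,-0.145,0,0,0],[0.0005,-0.0055,-0.16,0,0,0],[0.0005,-0.0055,-0.17,0,0,0]]
  ]
}}

```text
clock: 29.2
tool_pos: [0.382, -0.3427, 0.0803]
tool_rot: [-179.8, -0.2, 90.0]
ft_force: [-0.2, -0.7, -0.3]
width: 0.899
```

Call:
{"method": "servo_tool", "body": {
  "deltas": [
    [[0,0,-0.006,0,0,0],[0,0,-0.016,0,0,0],[0,0,-0.026,0,0,0],[0,0,-0.034,0,0,0],[0,0,-0.038,0,0,0],[0,0,-0.038,0,0,0],[0,0,-0.038,0,0,0],[0,0,-0.038,0,0,0]]
  ]
}}

```text
clock: 29.87
tool_pos: [0.3838, -0.3446, 0.0461]
tool_rot: [180.0, 0.1, 90.0]
ft_force: [1.5, -0.4, 0.3]
width: 0.899
```

Call:
{"method": "servo_tool", "body": {
  "deltas": [
    [[0,0,0,0,0,0],[0,0,0,0,0,0],[0,0,0,0,0,0],[0,0,0,0,0,0],[0,0,0,0,0,0],[0,0,0,0,0,0],[0,0,0,0,0,0],[0,0,0,0,0,0]]
  ],
  "jaw": -1,
  "squeeze": 20
}}

```text
clock: 30.53
tool_pos: [0.3834, -0.3442, 0.0457]
tool_rot: [-180.0, 0.0, 90.0]
ft_force: [-1.2, 1.0, 0.8]
width: 0.55
```

Call:
{"method": "servo_tool", "body": {
  "deltas": [
    [[0,0,0.005,0,0,0],[0,0,0.02,0,0,0],[0,0,0.045,0,0,0],[0,0,0.075,0,0,0],[0,0,0.105,0,0,0],[0,0,0.135,0,0,0],[0,0,0.16,0,0,0],[0,0,0.17,0,0,0]]
  ]
}}

```text
clock: 31.2
tool_pos: [0.3848, -0.3458, 0.2199]
tool_rot: [179.7, 0.3, 90.0]
ft_force: [0.6, -0.6, -1.3]
width: 0.552
```

Call:
{"method": "servo_tool", "body": {
  "deltas": [
    [[0.01,0.01,0,0,0,-4],[0.025,0.027,0,0,0,-10],[0.043,0.046,0,0,0,-16],[0.062,0.066,0,0,0,-22],[0.081,0.086,0,0,0,-28],[0.1,0.106,0,0,0,-34],[0.119,0.126,0,0,0,-40],[0.138,0.146,0,0,0,-46]]
  ]
}}

```text
clock: 31.87
tool_pos: [0.5214, -0.1966, 0.214]
tool_rot: [-179.9, 0.0, 43.7]
ft_force: [-0.6, -0.3, -2.5]
width: 0.552
```

Call:
{"method": "servo_tool", "body": {
  "deltas": [
    [[0.019,0.02,0,0,0,-6],[0.038,0.04,0,0,0,-12],[0.057,0.06,0,0,0,-18],[0.076,0.08,0,0,0,-24],[0.095,0.1,0,0,0,-30],[0.114,0.12,0,0,0,-36],[0.13,0.14,0,0,0,-41],[0.14,0.155,0,0,0,-44]]
  ]
}}

```text
clock: 32.53
tool_pos: [0.6619, -0.041, 0.2134]
tool_rot: [-179.9, 0.1, -0.1]
ft_force: [-0.6, 0.4, -1.9]
width: 0.547
```

Call:
{"method": "servo_tool", "body": {
  "deltas": [
    [[0.01,0.015,0,0,0,0],[0.02,0.025,0,0,0,0],[0.025,0.03,0,0,0,0],[0.025,0.03,0,0,0,0],[0.025,0.03,0,0,0,0],[0.025,0.03,0,0,0,0],[0.025,0.03,0,0,0,0],[0.025,0.03,0,0,0,0]]
  ]
}}

```text
clock: 33.2
tool_pos: [0.686, -0.0141, 0.2157]
tool_rot: [180.0, 0.0, -0.0]
ft_force: [-0.7, 0.0, -1.8]
width: 0.545
```

```bash
python3 - <<'E'
from h import *
s=arm.read_state();print(s['tool_pos'],s['tool_rot'],s['clock'],s['width'],s['ft_force'],s['qpos'].round())
f=wrist();show(f,'pics/w12.png')
g=cam('side')
cv2.imwrite('pics/s12.png',cv2.resize(g['frame'][60:280,100:380,::-1],None,fx=2.5,fy=2.5,interpolation=cv2.INTER_CUBIC))
E
```

```text
[ 0.68603847 -0.01405241  0.21568505] [ 1.79990494e+02  5.99196082e-03 -2.64519906e-02] 33.2 0.5454123654988421 [-0.73382956  0.04058075 -1.78571801] [-8. 25. 70. -0. 85. 82.]
```

View pics/w12.png

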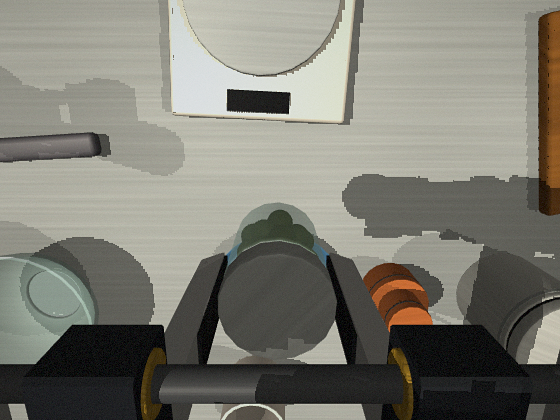

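View pics/s12.png

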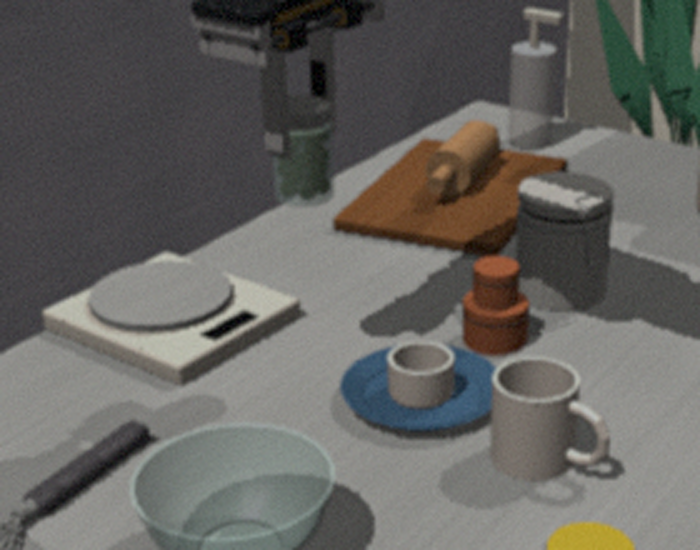

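Call:
{"method": "servo_tool", "body": {
  "deltas": [
    [[0.002,0,-0.01,0,0,0],[0.002,0,-0.03,0,0,0],[0.002,0,-0.055,0,0,0],[0.002,0,-0.08,0,0,0],[0.002,0,-0.105,0,0,0],[0.002,0,-0.125,0,0,0],[0.002,0,-0.14,0,0,0],[0.002,0,-0.15,0,0,0]]
  ]
}}

```text
clock: 33.97
tool_pos: [0.6865, -0.013, 0.0621]
tool_rot: [-180.0, 0.3, 0.0]
ft_force: [-0.4, -0.1, -1.6]
width: 0.55
```

Call:
{"method": "servo_tool", "body": {
  "deltas": [
    [[0,0,-0.003,0,0,0],[0,0,-0.006,0,0,0],[0,0,-0.009,0,0,0],[0,0,-0.011,0,0,0],[0,0,-0.013,0,0,0],[0,0,-0.014,0,0,0],[0,0,-0.014,0,0,0],[0,0,-0.014,0,0,0]]
  ]
}}

```text
clock: 34.63
tool_pos: [0.6886, -0.0132, 0.0519]
tool_rot: [180.0, -0.0, 0.0]
ft_force: [0.6, 0.3, -1.7]
width: 0.551
```

Call:
{"method": "servo_tool", "body": {
  "deltas": [
    [[0,0,-0.001,0,0,0],[0,0,-0.002,0,0,0],[0,0,-0.003,0,0,0],[0,0,-0.004,0,0,0],[0,0,-0.005,0,0,0],[0,0,-0.006,0,0,0],[0,0,-0.0065,0,0,0],[0,0,-0.0065,0,0,0]]
  ]
}}

```text
clock: 35.3
tool_pos: [0.6885, -0.0131, 0.0457]
tool_rot: [180.0, -0.0, 0.0]
ft_force: [-1.3, -0.1, 2.0]
width: 0.548
```

Call:
{"method": "servo_tool", "body": {
  "deltas": [
    [[0,0,0,0,0,0],[0,0,0,0,0,0],[0,0,0,0,0,0],[0,0,0,0,0,0],[0,0,0,0,0,0],[0,0,0,0,0,0],[0,0,0,0,0,0],[0,0,0,0,0,0]]
  ],
  "jaw": 0.6
}}

```text
clock: 35.97
tool_pos: [0.6884, -0.0131, 0.045]
tool_rot: [-180.0, -0.0, 0.0]
ft_force: [0.8, -0.0, 0.2]
width: 0.797
```

Call:
{"method": "servo_tool", "body": {
  "deltas": [
    [[0,0,0.01,0,0,0],[0,0,0.03,0,0,0],[0,0,0.06,0,0,0],[0,0,0.09,0,0,0],[0,0,0.12,0,0,0],[0,0,0.15,0,0,0],[0,0,0.18,0,0,0],[0,0,0.21,0,0,0]]
  ]
}}

```text
clock: 36.63
tool_pos: [0.6883, -0.0131, 0.2576]
tool_rot: [180.0, -0.1, 0.0]
ft_force: [0.3, 0.9, -0.8]
width: 0.799
```

Call:
{"method": "servo_tool", "body": {
  "deltas": [
    [[-0.01,0,0.01,0,0,0],[-0.03,0,0.02,0,0,0],[-0.06,0,0.03,0,0,0],[-0.09,0,0.04,0,0,0],[-0.12,0,0.04,0,0,0],[-0.14,0,0.04,0,0,0],[-0.15,0,0.04,0,0,0],[-0.15,0,0.04,0,0,0]]
  ]
}}

```text
clock: 37.3
tool_pos: [0.5372, -0.013, 0.2963]
tool_rot: [180.0, -0.1, 0.0]
ft_force: [0.4, 0.4, -0.8]
width: 0.799
```

```bash
python3 - <<'E'
from h import *
s=arm.read_state();print(s['tool_pos'],s['tool_rot'],s['clock'],s['width'],s['ft_force'])
f=wrist();show(f,'pics/w13.png')
for p in [(.6885,-.0135,.085),(.5643,-.0145,.044),(.563,-.1437,.082)]: print(proj(f,p).round(1))
g=cam('side')
cv2.imwrite('pics/s13.png',cv2.resize(g['frame'][60:280,100:380,::-1],None,fx=2.5,fy=2.5,interpolation=cv2.INTER_CUBIC))
E
```

```text
[ 0.53724008 -0.01302691  0.29634358] [ 1.79983998e+02 -9.26530318e-02  2.82919953e-02] 37.3 0.7988065610101427 [ 0.35397857  0.42779845 -0.77894527]
[277.3  32.7]
[278.  156.5]
[399.4 162.4]
```

View pics/w13.png

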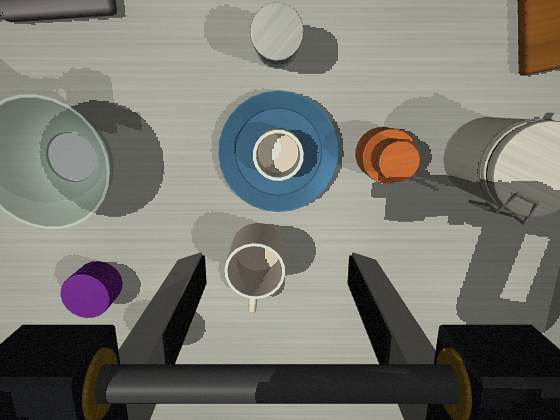

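View pics/s13.png

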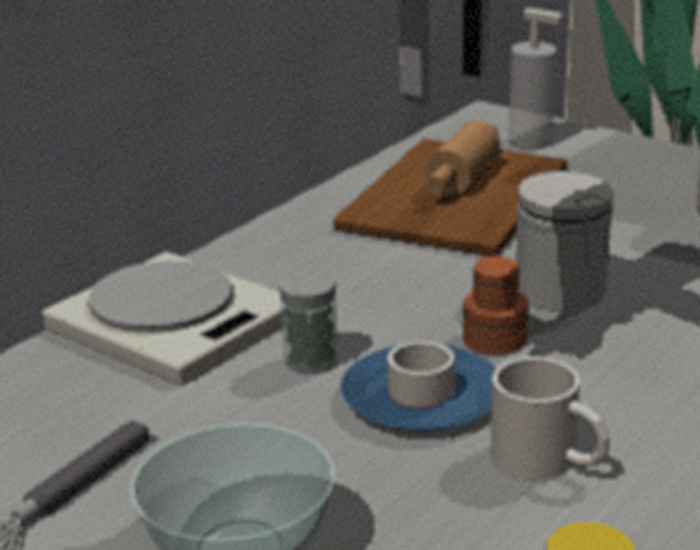

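```bash
python3 - <<'E'
from h import *
f=wrist()
for n,u,v,z in [('plate',280.5,151,.016),('ram',278,155.5,.044),('jar',276.8,32,.085),('narrow',399,160,.082),('wide',387.5,155.5,.044)]: print(n,ray(f,(u,v),z).round(4))
E
```

```text
plate [ 0.5693 -0.0178  0.016 ]
ram [ 0.5674 -0.0147  0.044 ]
jar [ 0.6909 -0.0133  0.085 ]
narrow [ 0.5675 -0.1431  0.082 ]
wide [ 0.5674 -0.1418  0.044 ]
```

All are within tolerance, and the gripper is clear at z ≈ 0.30. I'm signing off.

```bash
python3 - <<'E'
from station import arm
print(arm.sign_off())
E
```

```text
the job is handed in; nothing more can be done
None
```

The breakfast corner is laid out and the job is handed in at about 37 s of the 125 s limit. No verdict was reported, so the results below come from my own last camera checks.

| Item | Where it stands | Last check | Limit |
|---|---|---|---|
| Ramekin | On the plate | about 4 mm off centre | 15 mm |
| Wide tin | Between plate and canister | about 2 mm off in x; 124–130 mm from the plate, about 126 mm from the canister | 22 mm in x; 147 mm from each |
| Narrow tin | On top of the wide tin | within about 2 mm of its centre | 12 mm |
| Jar | Behind the plate | about 122–124 mm from its centre; within 5 mm sideways | 104–150 mm; 20 mm sideways |

- **Handling:** Everything stood upright in the final side view. Each piece was released only after the wrist force showed contact. The gripper finished open and clear, with its tip at about 0.30 m height.
- **Left alone:** The canister, bowl, mug, whisk and the purple and yellow look-alikes looked undisturbed. I checked this by eye only and did not measure how far they might have moved.
- **Disagreements:** The first side-view readings for the far objects were off by up to about 25 mm, so I relied on the wrist and top cameras. The last wrist view put the plate about 5 mm further in x and 3 mm further right than my earlier fit. That is within all the margins. I measured plate and canister about 254 mm apart, against the 263 mm in the description.

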